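# Turn the supply carousel to the vial carton

## Task

Push the blue carousel round by its rim (the orange tabs are there for pushing) until the open card carton of vials stands at the front, squarely in line with the yellow arrow on the black foot, and leave it at rest there. Only push, gently: do not pinch or lift anything, do not touch the things standing on the carousel, and leave the things on the desk where they are.

Things in the scene. Friction and masses are not known exactly. Their poses are not given: they have to be found in the camera images.
- carousel_base: black round foot of the carousel, 200 mm across, fixed to the desk, 14 mm high. Origin on the turning axis at desk height, z up; its own -x points along the front tongue (56 mm wide, 8 mm high, reaching 195 mm from the axis) that carries a yellow arrow pointing at the axis. It stands at varying places, its tongue turned up to 0.3 rad from straight towards the robot.
- arrow (a point): point on the yellow arrow, 160 mm from the axis in the foot's -x direction, 10 mm above the desk; the line from the axis through it is the front
- tray: blue round tray, 250 mm across, turning on the foot either way without stop. Origin on the turning axis 14 mm above the desk, z up; top face 22 mm above the desk, with a lip to 28 mm. It turns stiffly (about 1 N at the rim), does not coast and stays where it is left. White ribs 3 mm high part it into quarters; the carton's quarter is centred on the tray's own -x, so the tray's axes line up with the foot's when the carton is at the front.
- tab0 (a point): orange upright push tab on the rim at 45 degrees anticlockwise from the tray's own +x: 28 mm along the radius (108 to 136 mm from the axis), 8 mm thick, its top 58 mm above the desk; on a flat orange foot 34 mm along the radius, 16 mm wide, up to 24 mm above the desk. This point: its centre, 122 mm from the axis, 44 mm above the desk
- tab1 (a point): orange upright push tab on the rim at 135 degrees anticlockwise from the tray's own +x: 28 mm along the radius (108 to 136 mm from the axis), 8 mm thick, its top 58 mm above the desk; on a flat orange foot 34 mm along the radius, 16 mm wide, up to 24 mm above the desk. This point: its centre, 122 mm from the axis, 44 mm above the desk
- tab2 (a point): orange upright push tab on the rim at 225 degrees anticlockwise from the tray's own +x: 28 mm along the radius (108 to 136 mm from the axis), 8 mm thick, its top 58 mm above the desk; on a flat orange foot 34 mm along the radius, 16 mm wide, up to 24 mm above the desk. This point: its centre, 122 mm from the axis, 44 mm above the desk
- tab3 (a point): orange upright push tab on the rim at 315 degrees anticlockwise from the tray's own +x: 28 mm along the radius (108 to 136 mm from the axis), 8 mm thick, its top 58 mm above the desk; on a flat orange foot 34 mm along the radius, 16 mm wide, up to 24 mm above the desk. This point: its centre, 122 mm from the axis, 44 mm above the desk
- carton_place (a point): where the carton stands on the tray: 70 mm from the axis along the tray's own -x, on the top face
- carton: loose open white and grey card carton for vials with a red spot, 60 x 86 x 34 mm, open end flap pointing outwards; origin at the middle of its underside, on the tray about 70 mm from the axis, so its top is about 57 mm above the desk
- logger: loose cream temperature logger with small buttons, 52 x 82 x 17 mm, on the tray about 75 mm from the axis; origin at the middle of its underside
- vial: loose clear glass vial with white collar, upright, 16 mm across, 35 mm high, on the tray about 75 mm from the axis; origin at the middle of its underside
- swab: loose foil swab sachet, 34 x 34 x 5 mm, on the tray about 75 mm from the axis; origin at the middle of its underside
- marker_red: loose white marker pen with a red cap lying on the desk to the left, 16 x 130 x 17 mm; origin at the middle of its underside
- marker_black: loose black marker pen lying on the desk to the left, 16 x 130 x 17 mm; origin at the middle of its underside
There are look-alikes about, which are no part of the job. What is meant by the swab is not green, and is the smaller of those in its own colour. Of the things that look like the carton, the larger one is meant.

How it is judged:
At the end, for the whole second after the job is handed in: The carton's origin lies within 12 mm of the front line (axis to arrow), on the arrow's side, within 20 mm of its place on the tray; the tray is at rest; carton, logger, vial and swab still stand flat (within 0.25 rad) on the tray; both markers are within 15 mm of where they were (y of carton in the frame of carousel_base between -0.012 and 0.012 m and x of carton in the frame of carousel_base below -0.04 m and horizontal distance between carton and carton_place below 0.02 m and angular speed of tray below 0.03 rad/s and angle between each of carton, logger, vial, swab's own z axis and vertical below 0.25 rad and height (world z) of each of carton, logger, vial, swab above 0.015 m and horizontal distance between each of logger, vial, swab and carousel_base below 0.11 m and distance of each of marker_red, marker_black from where it was at the start of the episode below 0.015 m); the robot touches nothing.
It fails at once if the robot touches the carton, logger, vial or swab (contact force between any of the fingers, the arm and carton above 0.5 N or contact force between any of the fingers, the arm and logger above 0.5 N or contact force between any of the fingers, the arm and vial above 0.5 N or contact force between any of the fingers, the arm and swab above 0.5 N).
It fails at once if the carton, logger, vial or swab is lifted off the tray (height (world z) of any of carton, logger, vial, swab above 0.045 m).
It fails at once if the tray is pinched or pushed hard (over 25 N) (contact force between the fingers and tray above 25 N).
It fails at once if a marker on the desk is moved by more than 15 mm (distance of any of marker_red, marker_black from where it was at the start of the episode above 0.015 m).
It also fails if it takes over 64 s, if anything falls off the work surface, if the arm or the gripper's body presses on something with over 40 N, if the wrist force passes 120 N, or if a joint passes its speed limit or range.

## Robot

A 6-joint arm with a two-finger parallel gripper is mounted at the origin on a cart in front of the work surface, level with it; the furniture and walls round the work are solid. World frame = base frame: x ahead of the robot, y to its left, z up, the work surface at z = 0. Lengths are in m, angles in rad, forces in N, time in s.
With the tool pointing down it reaches from about 0.3 to 0.775 m from the base axis. Payload 14.6 kg.
Tool frame: the origin (TCP) lies at the very end of the fingers, on their centre line; the grasp point (between the pads) lies 19 mm behind it; z points along the fingers, y is the direction in which the jaws open and shut (so a half turn about z gives the same grasp; the last joint's range is limited). The gripper opens to 85 mm and grips with 20 to 120 N. Pads are 22 mm wide; open, the fingers measure 114 mm over their backs; the gripper's body (76 mm by 85 mm) begins 54 mm behind the grasp point. The pads swing forward as they close: fully open they stand 13 mm farther back than shut.
Start: joints at [1.242, 0.3, 1.521, -0, 1.321, -0.067], TCP at [0.142, 0.531, 0.231] pointing down, gripper open.
Joint ranges: [-3.03, 3.03], [-0.79, 2.21], [0.23, 2.52], [-1.04, 4.18], [0, 3.07], [-2.55, 2.55]. Speed limits (rad/s): [2.22, 2.22, 2.57, 3.14, 3.14, 3.14].

## Interface

Orientations are given as [roll, pitch, yaw] about the fixed x, y, z axes, in that order (R = Rz(yaw) Ry(pitch) Rx(roll)).
In Python, from cell import sensors, vision, bot gives the robot as it stands.
- The arm moves only by the shell command python3 -m creep 'ROWS' [OPENING] [FORCE]. ROWS is JSON, a list of rows, each a list of 6 numbers: the shift along the tool's x, y, z in cm, then the turn, a rotation vector about the tool's x, y, z in rad. In form: [[dx, dy, dz, ax, ay, az], ...]. A call has 1 to 12 rows; each row shifts and turns the pose as measured when the row begins, along the tool's axes as they then stand; what a row does not reach is not made up. A row lasts 1/8 s, in which the tool goes at most 62.5 mm and 10.7 degrees, less where a joint would pass 70% of its speed; a pose out of reach is approached as far as the arm can. A call with a gripper value outside its range is refused whole. OPENING is the opening in per cent of the stroke, from 0 (shut) to 100 (fully open), set as the call begins (- or left out, the last holds). The fingers move at their own pace and stop on an object; FORCE is the grip in N (left out, the last holds). Time passes only in rows, so rows that do not move let the fingers close. It gives the time, the measured TCP pose, the force and the opening at its end, in the units of the state.
- sensors.get_state(): the state, without advancing time (a new reading comes with each control period).
- vision.grab_frame(name): name is "scene" or "top"; returns a dict with "color" (384x512x3 uint8, blue, green, red), "fx", "fy", "cx", "cy" (pixels), "k1" (the pictures are not rectified: a ray, as slopes to the right and down, at radius r is drawn at 1 + k1 r^2 times it, then the intrinsics apply), "rvec" (rotation vector, rad) and "tvec" (3), from world to camera coordinates, as OpenCV has them. Camera axes: x right, y down, z forward; pixel columns grow to the right and rows downward; lengths in m; the calibration is good to about 2 mm. A picture is of the moment at which its call begins. There is no depth.
- bot.finish_job(): hands the job in, once; it reports no verdict.
The state is a dict: "time_s": time; "joint_pos": joint angles; "qd": joint speeds; "tau": joint torques, N m; "ee_pos": TCP position; "tcp_rot": TCP orientation; "wrist_force": force on the tool from outside, world axes, zero at the start; "ft_torque": the same for the moment, N m; "width": finger opening in m.
Only numpy, scipy, OpenCV 4.12 (cv2) and the standard library are available. Lean on these libraries where they do the work, as an engineer would, in place of code of your own. Each camera call takes 0.05 s, during which the arm holds its last target.

## Working session

There is one attempt and no reset: what is moved stays moved. The work goes in short steps, Python scripts to look and compute and a shell command to move; the robot and the scene stay as the last step left them, time stands still between calls to the robot, and variables do not carry over. Pictures are saved under pics/ and viewed, and the job is handed in when it is done.

```bash
ls; mkdir -p pics; python3 - <<'E'
from cell import sensors, vision, bot
import cv2
s=sensors.get_state()
for k in s: print(k,s[k])
for n in("scene","top"):
    f=vision.grab_frame(n); cv2.imwrite(f"pics/{n}0.png",f["color"]); print(n,{k:f[k] for k in f if k!="color"})
E
```

```text
pics
time_s 0.0
joint_pos [ 1.24239914e+00  3.00455862e-01  1.52162633e+00  1.62406447e-05
  1.32065388e+00 -6.65981514e-02]
qd [ 8.34143053e-04  2.51772444e-04  7.32236161e-04 -1.46665052e-04
  6.88746482e-04  1.92008408e-05]
tau [ 2.09071404e-04 -5.43514323e+01 -3.61784577e+01 -6.47548131e-05
  4.20017299e-03  3.87839725e-05]
ee_pos [0.1422709  0.5310323  0.23071052]
tcp_rot [-3.14045281e+00 -9.17891799e-05  2.87978954e+00]
wrist_force [ 0.02440299  0.00604824 -0.28523759]
ft_torque [-0.04261108  0.00703837 -0.01901805]
width 0.08509259096267857
scene {'fx': 373.4855385066755, 'fy': 373.4855385066755, 'cx': 259.6650117889602, 'cy': 187.70981908953942, 'k1': 0.022721892888000958, 'rvec': array([ 0.70770966, -2.32298863,  1.42331618]), 'tvec': array([0.47999913, 0.13244102, 0.6969063 ])}
top {'fx': 415.0763829173898, 'fy': 415.0763829173898, 'cx': 251.72528128110525, 'cy': 196.9066218241697, 'k1': -0.04748446559958241, 'rvec': array([ 2.1645082 , -2.18037702,  0.12483163]), 'tvec': array([0.08898083, 0.50961546, 1.1974364 ])}
```

View pics/scene0.png

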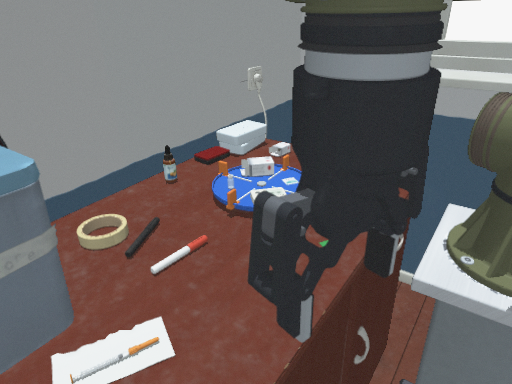

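View pics/top0.png

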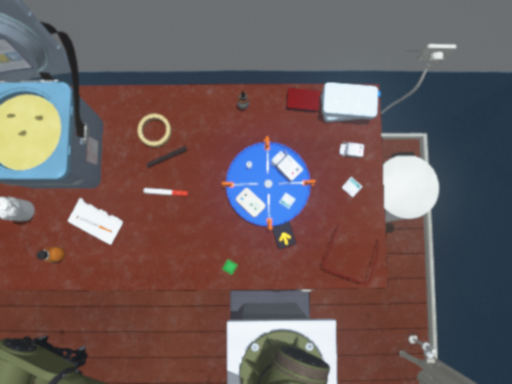

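```bash
python3 - <<'E'
import cv2
a=cv2.imread("pics/top0.png")[120:280,190:380]
cv2.imwrite("pics/top0c.png",cv2.resize(a,None,fx=4.2,fy=3.7*4.2/4.2 if 0 else 3.7,interpolation=cv2.INTER_CUBIC) if 0 else cv2.resize(a,(190*37//10,160*37//10-0),interpolation=cv2.INTER_CUBIC))
E
```

```text
(no output)
```

View pics/top0c.png

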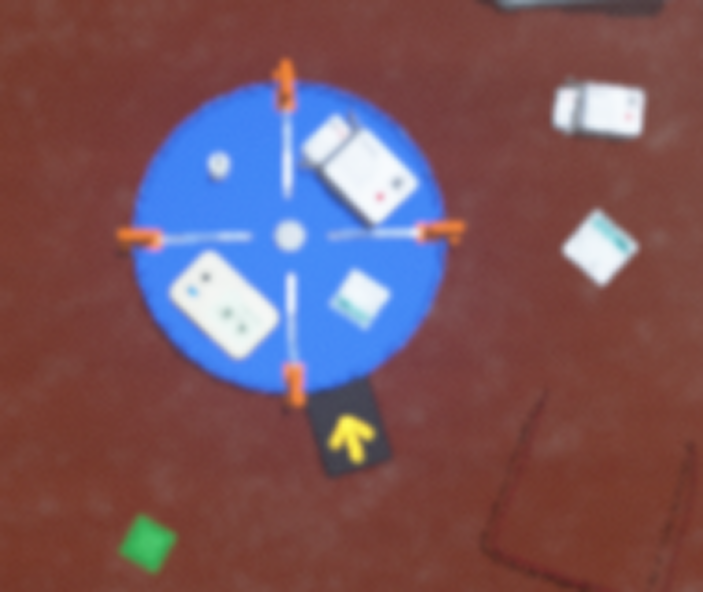

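The meant carton is on the tray at top-image pixel (287,167). The smaller look-alike is off the tray at (352,149). The meant swab is on the tray at about (287,200), not the larger sachet at (352,187) or the green one at (230,267). The arrow is at about (285,237). I'll work out the geometry next.

```bash
cat > h.py <<'E'
import cv2, numpy as np
from scipy.optimize import least_squares
from cell import sensors, vision, bot
def ray(f,uv,z):
    K=np.array([[f["fx"],0,f["cx"]],[0,f["fy"],f["cy"]],[0,0,1]]);d=np.array([f["k1"],0,0,0,0.])
    n=cv2.undistortPoints(np.array(uv,float).reshape(-1,1,2),K,d).reshape(-1,2)
    R,_=cv2.Rodrigues(f["rvec"]);c=-R.T@f["tvec"];D=np.c_[n,np.ones(len(n))]@R
    return c+D*((z-c[2])/D[:,2])[:,None]
def comps(m,amin):
    n,l,s,c=cv2.connectedComponentsWithStats(m.astype(np.uint8));return [(c[i],s[i,4]) for i in range(1,n) if s[i,4]>=amin]
def meas(f):
    hsv=cv2.cvtColor(f["color"],cv2.COLOR_BGR2HSV).astype(int);H,S,V=hsv[...,0],hsv[...,1],hsv[...,2]
    blue=((H>100)&(H<125)&(S>140)&(V>90)).astype(np.uint8)
    blue[:, :190]=0; blue[:,345:]=0
    pts=np.argwhere(blue)[:,::-1]; hull=cv2.convexHull(pts.astype(np.float32)).reshape(-1,2)
    P=ray(f,hull,0.028)[:,:2]
    r=least_squares(lambda p:np.hypot(*(P-p[:2]).T)-p[2],[*P.mean(0),.125],loss='soft_l1',f_scale=.002)
    ax=r.x[:2]
    org=(H>4)&(H<18)&(S>170)&(V>150)
    tabs=[]
    for c,a in comps(org,6):
        w=ray(f,[c],0.044)[0,:2]; d=w-ax
        if .08<np.hypot(*d)<.16: tabs.append((*w,a,np.hypot(*d),np.degrees(np.arctan2(d[1],d[0]))))
    yel=(H>20)&(H<35)&(S>120)&(V>120); yel[:,:250]=0; yel[:,330:]=0
    ys=[]
    for c,a in comps(yel,6):
        w=ray(f,[c],0.009)[0,:2];d=w-ax; ys.append((*w,a,np.hypot(*d),np.degrees(np.arctan2(d[1],d[0]))))
    return r.x,tabs,ys
E
python3 - <<'E'
from h import *
np.set_printoptions(precision=4,suppress=True)
f=vision.grab_frame("top"); a,t,y=meas(f); print(a)
for i in t: print("tab",np.array(i))
for i in y: print("yel",np.array(i))
c=ray(f,[[287,167]],.05)[0,:2]-a[:2];print(c,np.degrees(np.arctan2(c[1],c[0])))
h=ray(f,[[268.3,183.5]],.03);print("hub",h)
E
```

```text
[0.5496 0.0379 0.1242]
tab [ 0.6788  0.0398 20.      0.1292  0.8417]
tab [  0.554   -0.092   11.       0.1299 -88.0904]
tab [ 0.5486  0.1634 17.      0.1255 90.4549]
tab [   0.4211    0.0345    8.        0.1286 -178.4919]
yel [   0.3903   -0.0112   90.        0.1667 -162.8999]
[ 0.0451 -0.0559] -51.09136679773824
hub [[0.5493 0.0361 0.03  ]]
```

```bash
python3 -m creep '[[-3.4,-3.7,0,0,0,0],[-3.4,-3.7,0,0,0,0],[-3.4,-3.7,0,0,0,0],[-3.4,-3.7,0,0,0,0],[-3.4,-3.7,0,0,0,0],[-3.4,-3.7,0,0,0,0],[-3.4,-3.7,0,0,0,0],[-3.4,-3.7,0,0,0,0],[-3.4,-3.7,0,0,0,0],[-3.4,-3.7,0,0,0,0],[-3.4,-3.7,0,0,0,0],[0,0,0,0,0,0]]' 0
```

```text
time_s: 1.65
ee_pos: [0.4043, 0.0249, 0.2302]
tcp_rot: [-3.139, 0.001, 2.881]
wrist_force: [-0.1, 0.2, -0.0]
width: -0.0001
```

```bash
python3 -m creep '[[-1.6,-1.5,0,0,0,0],[-1.6,-1.5,0,0,0,0],[0,0,3,0,0,0],[0,0,5,0,0,0],[0,0,5,0,0,0],[0,0,2,0,0,0],[0,0,0,0,0,0]]'; python3 - <<'E'
from h import *
f=vision.grab_frame("scene"); cv2.imwrite("pics/s1.png",cv2.resize(f["color"][100:260,150:360],None,fx=3.5,fy=3.5))
f=vision.grab_frame("top"); cv2.imwrite("pics/t1.png",cv2.resize(f["color"][120:280,190:380],None,fx=3.5,fy=3.5))
E
```

```text
time_s: 2.52
ee_pos: [0.4268, -0.01, 0.0764]
tcp_rot: [-3.14, 0.001, 2.884]
wrist_force: [0.3, 0.7, -0.4]
width: -0.0001
```

View pics/s1.png

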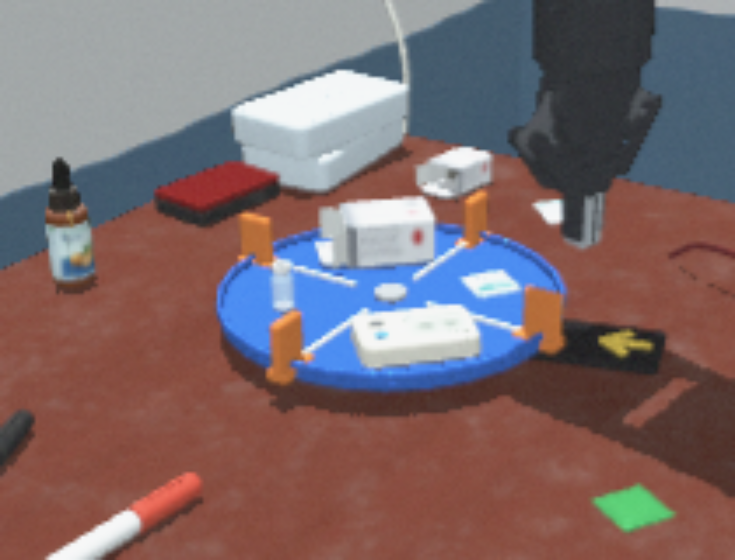

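View pics/t1.png

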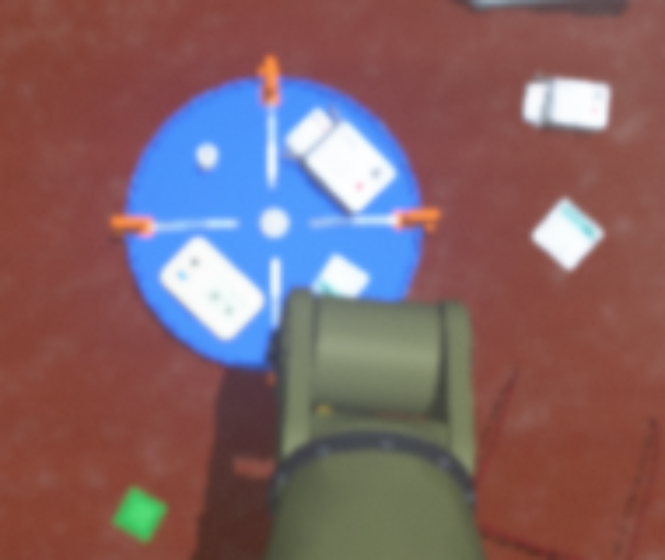

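```bash
cat > plan.py <<'E'
from h import *
import sys
from scipy.spatial.transform import Rotation as Ro
def plan(step,n,r=.133,ax=(.5496,.0372)):
    s=sensors.get_state();p=np.array(s["ee_pos"]);R=Ro.from_euler('xyz',s["tcp_rot"]).as_matrix()
    d=p[:2]-ax;a0=np.degrees(np.arctan2(d[1],d[0]))%360;print("now r,ang",np.hypot(*d),a0,p[2])
    q=p.copy()
    for i in range(1,n+1):
        a=np.radians(a0-step*i);g=np.array([ax[0]+r*np.cos(a),ax[1]+r*np.sin(a),p[2]])
        print(np.round((R.T@(g-q))[:2]*100,2).tolist(),end=" ");q=g
    print()
plan(float(sys.argv[1]),int(sys.argv[2]))
E
python3 -m creep '[[0,0,2,0,0,0],[0,0,1.9,0,0,0],[0,0,0,0,0,0]]'; python3 plan.py 4 12
```

```text
time_s: 3.0
ee_pos: [0.4304, -0.0099, 0.0421]
tcp_rot: [3.141, 0.011, 2.884]
wrist_force: [-0.1, 0.2, -0.1]
width: 0.0001
now r,ang 0.12820352400460674 201.56314259687653 0.0421409367639424
[0.91, 0.48] [0.47, 0.8] [0.41, 0.83] [0.35, 0.86] [0.29, 0.88] [0.23, 0.9] [0.17, 0.91] [0.1, 0.92] [0.04, 0.93] [-0.03, 0.93] [-0.09, 0.92] [-0.16, 0.92]
```

```bash
python3 -m creep '[[0.9,0.5,0.5,0,0,0],[0.45,0.8,0,0,0,0],[0.4,0.8,0,0,0,0],[0.35,0.85,0,0,0,0],[0.3,0.9,0,0,0,0],[0.2,0.9,0,0,0,0]]'; python3 plan.py 4 12;python3 - <<'E'
from h import *
f=vision.grab_frame("scene"); cv2.imwrite("pics/s2.png",cv2.resize(f["color"][100:260,150:360],None,fx=3.5,fy=3.5))
E
```

```text
time_s: 3.75
ee_pos: [0.418, 0.0462, 0.0397]
tcp_rot: [3.141, 0.016, 2.884]
wrist_force: [0.1, -1.0, 0.2]
width: -0.0
now r,ang 0.13186509313740796 176.0860507763494 0.039697168364604477
[0.25, 0.9] [0.08, 0.93] [0.01, 0.93] [-0.05, 0.93] [-0.12, 0.92] [-0.18, 0.91] [-0.24, 0.9] [-0.3, 0.88] [-0.37, 0.85] [-0.42, 0.83] [-0.48, 0.79] [-0.53, 0.76]
```

View pics/s2.png

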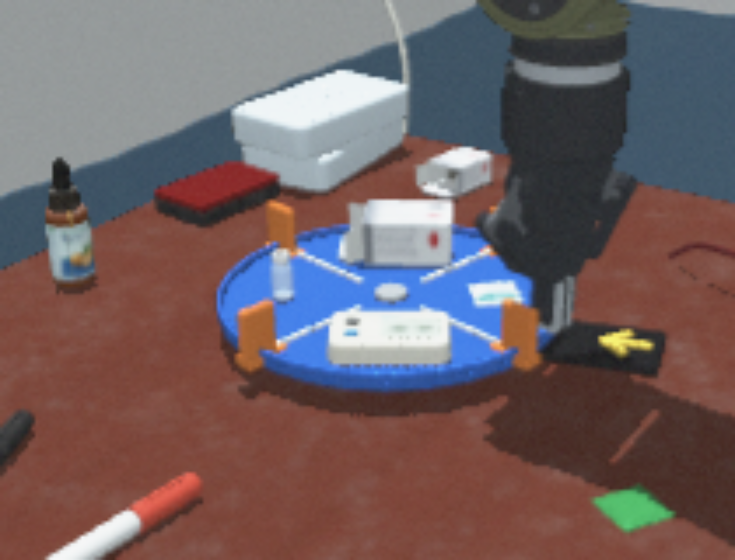

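Contact is at the near tab, seen in this crop at about (520,330). The tray turns clockwise with the load riding still, at about 1 N. I'll continue.

```bash
python3 -m creep '[[0.2,0.9,0,0,0,0],[0.1,0.9,0,0,0,0],[0,0.95,0,0,0,0],[-0.05,0.95,0,0,0,0],[-0.1,0.9,0,0,0,0],[-0.2,0.9,0,0,0,0],[-0.25,0.9,0,0,0,0],[-0.3,0.9,0,0,0,0],[-0.35,0.85,0,0,0,0],[-0.4,0.85,0,0,0,0]]'; python3 plan.py 4 12
```

```text
time_s: 5.05
ee_pos: [0.4563, 0.1362, 0.0397]
tcp_rot: [3.141, 0.015, 2.884]
wrist_force: [-0.4, -1.4, 0.6]
width: 0.0002
now r,ang 0.1360673773099922 133.30324619472213 0.03969003446824984
[-0.78, 0.61] [-0.57, 0.73] [-0.62, 0.69] [-0.67, 0.65] [-0.71, 0.6] [-0.75, 0.55] [-0.79, 0.49] [-0.82, 0.44] [-0.85, 0.38] [-0.87, 0.32] [-0.89, 0.26] [-0.91, 0.19]
```

```bash
python3 -m creep '[[-0.7,0.6,0,0,0,0],[-0.6,0.7,0,0,0,0],[-0.65,0.65,0,0,0,0],[-0.7,0.6,0,0,0,0],[-0.75,0.6,0,0,0,0],[-0.75,0.55,0,0,0,0],[-0.8,0.5,0,0,0,0],[-0.85,0.4,0,0,0,0],[-0.85,0.35,0,0,0,0]]'; python3 plan.py 4 8;python3 - <<'E'
from h import *
np.set_printoptions(precision=4,suppress=True)
f=vision.grab_frame("scene"); cv2.imwrite("pics/s3.png",cv2.resize(f["color"][100:260,150:360],None,fx=3.5,fy=3.5))
f=vision.grab_frame("top"); cv2.imwrite("pics/t3.png",cv2.resize(f["color"][120:280,190:380],None,fx=3.5,fy=3.5))
a,t,y=meas(f); print(a)
for i in t: print("tab",np.array(i))
E
```

```text
time_s: 6.18
ee_pos: [0.5385, 0.1694, 0.0405]
tcp_rot: [3.141, 0.015, 2.884]
wrist_force: [-0.8, -0.4, -0.9]
width: 0.0001
now r,ang 0.13264968695972765 94.80630453367473 0.040503192477985214
[-0.87, 0.31] [-0.9, 0.22] [-0.92, 0.15] [-0.92, 0.09] [-0.93, 0.03] [-0.93, -0.04] [-0.92, -0.1] [-0.91, -0.17] 
[0.5504 0.0364 0.123 ]
tab [ 0.6808  0.0339 11.      0.1304 -1.1042]
tab [  0.5481  -0.0925   8.       0.1289 -91.0552]
```

View pics/s3.png

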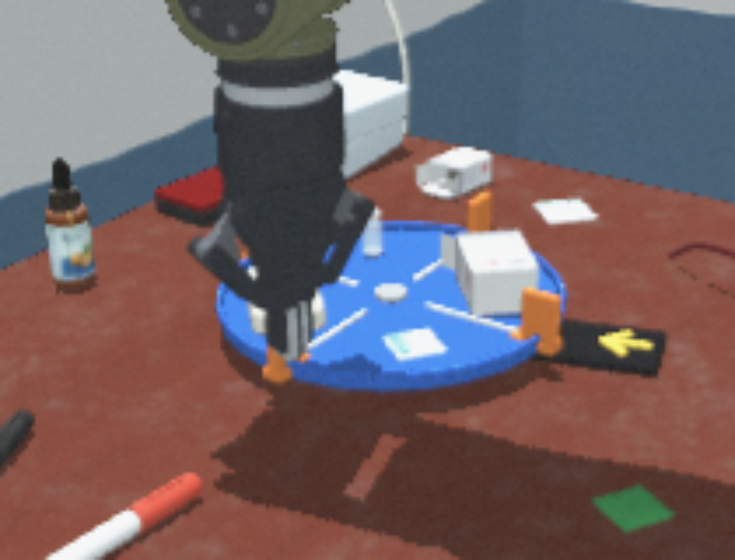

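View pics/t3.png

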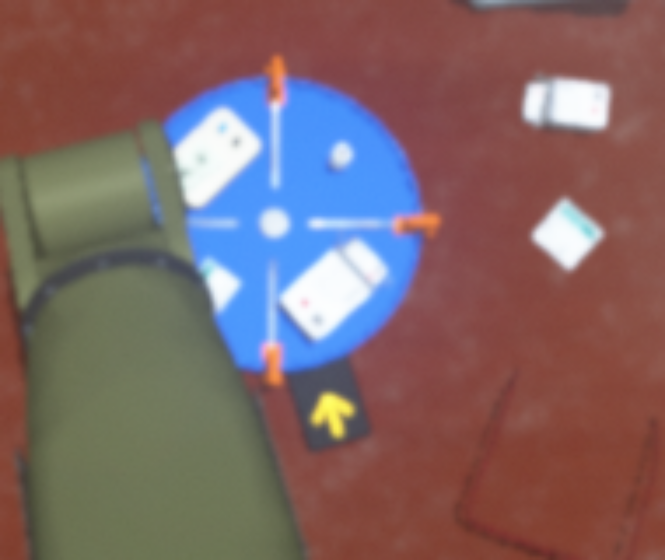

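```bash
python3 -m creep '[[-0.85,0.3,0,0,0,0],[-0.9,0.2,0,0,0,0],[-0.9,0.15,0,0,0,0],[-0.9,0.1,0,0,0,0],[-0.9,0.05,0,0,0,0],[0,0,0,0,0,0]]'; python3 plan.py 1.5 4;python3 - <<'E'
from h import *
np.set_printoptions(precision=4,suppress=True)
f=vision.grab_frame("top"); cv2.imwrite("pics/t4.png",cv2.resize(f["color"][120:280,190:380],None,fx=3.5,fy=3.5))
a,t,y=meas(f); print(a)
for i in t+y: print("tab/yel",np.array(i))
E
```

```text
time_s: 7.02
ee_pos: [0.587, 0.1652, 0.0412]
tcp_rot: [3.141, 0.015, 2.884]
wrist_force: [0.0, -0.7, -0.3]
width: 0.0003
now r,ang 0.13333729427627575 73.70571741914831 0.04116642401910179
[-0.35, -0.05] [-0.35, -0.02] [-0.35, -0.03] [-0.35, -0.04] 
[0.551  0.0341 0.1215]
tab/yel [  0.6712  -0.0107  13.       0.1282 -20.4332]
tab/yel [   0.3903   -0.0112   90.        0.167  -164.2633]
```

View pics/t4.png

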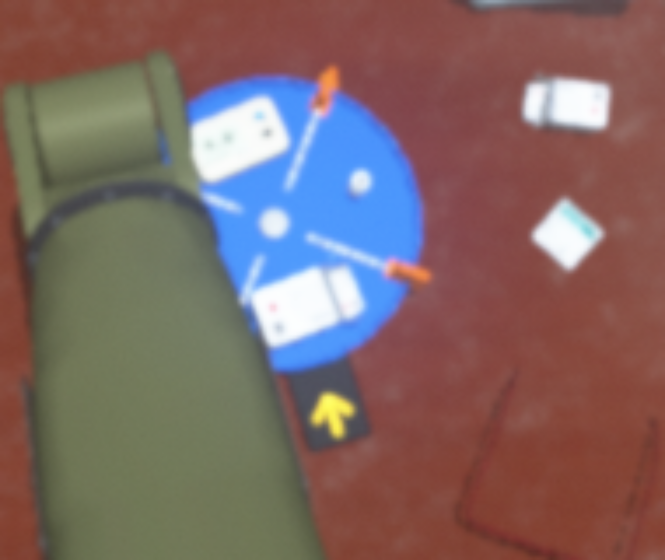

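```bash
python3 -m creep '[[-0.35,-0.03,0,0,0,0],[-0.35,-0.03,0,0,0,0],[-0.35,-0.03,0,0,0,0],[-0.35,-0.04,0,0,0,0],[0,0,0,0,0,0]]'; python3 plan.py 1.5 1; python3 -m creep '[[0.3,0.2,0,0,0,0],[0.7,0.8,0,0,0,0],[0,1,-2,0,0,0],[0,1,-4,0,0,0],[0,3,-5,0,0,0],[2,4,-4,0,0,0],[2,5,0,0,0,0],[2,5,0,0,0,0],[2,5,0,0,0,0],[2,5,0,0,0,0],[2,5,0,0,0,0],[0,0,0,0,0,0]]';python3 - <<'E'
from h import *
np.set_printoptions(precision=4,suppress=True)
f=vision.grab_frame("top"); cv2.imwrite("pics/t5.png",cv2.resize(f["color"][120:280,190:380],None,fx=3.5,fy=3.5))
a,t,y=meas(f); print(a)
for i in t+y: print("tab/yel",np.array(i))
E
```

```text
time_s: 7.7
ee_pos: [0.6003, 0.1602, 0.0413]
tcp_rot: [3.141, 0.014, 2.884]
wrist_force: [0.1, -0.3, -0.1]
width: -0.0002
now r,ang 0.13307628058830814 67.60504019876394 0.04131776074894235
[-0.34, -0.06] 
time_s: 9.2
ee_pos: [0.553, 0.5508, 0.1948]
tcp_rot: [3.139, 0.014, 2.887]
wrist_force: [0.5, -1.2, -0.4]
width: 0.0
[0.5496 0.0376 0.1241]
tab/yel [  0.6651  -0.0224  13.       0.1301 -27.4514]
tab/yel [ 0.6125  0.1516 16.      0.1302 61.1486]
tab/yel [   0.4909   -0.078     6.        0.1297 -116.9168]
tab/yel [  0.4337   0.0984   9.       0.1309 152.332 ]
tab/yel [   0.3899   -0.0112   88.        0.167  -163.0024]
```

View pics/t5.png

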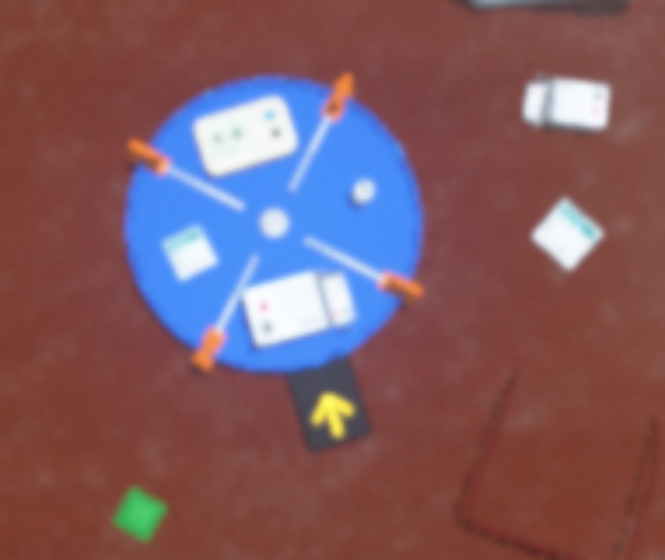

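```bash
python3 - <<'E'
from h import *
f=vision.grab_frame("top")
ax=np.array([.5496,.0375]);th=np.radians(-163)
for n,pts,z in(("body",[(242,290),(262,347),(336,323),(318,270)],.056),("flap",[(318,270),(336,323),(355,318),(344,271)],.03)):
    P=ray(f,np.array(pts)/3.5+[190,120],z)[:,:2]-ax
    u=np.array([np.cos(th),np.sin(th)]);v=np.array([-u[1],u[0]])
    print(n,np.round(np.c_[P@u,P@v]*1000),np.round([P.mean(0)@u*1000,P.mean(0)@v*1000],1))
f=vision.grab_frame("scene"); cv2.imwrite("pics/s5.png",f["color"])
E
```

```text
body [[ 49. -43.]
 [ 99. -42.]
 [ 98.  22.]
 [ 52.  21.]] [ 74.7 -10.3]
flap [[50. 24.]
 [97. 25.]
 [98. 41.]
 [58. 45.]] [75.8 33.9]
```

View pics/s5.png

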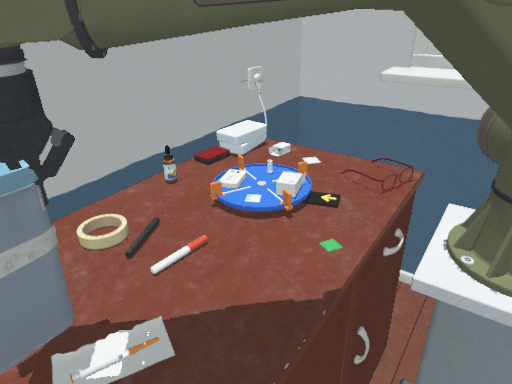

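The carton with its flap spans -43 to +43 mm about the front line, so it is centred. The tray angle is within 0.5°. The gripper ended near the cool box on the left, so I'll move it clear before handing in.

```bash
python3 -m creep '[[0,0,-3,0,0,0],[2,-3,-3,0,0,0],[3,-4,-2,0,0,0],[3,-4,0,0,0,0],[3,-3,0,0,0,0],[0,0,0,0,0,0],[0,0,0,0,0,0],[0,0,0,0,0,0]]'; python3 - <<'E'
from h import *
s=sensors.get_state();print(s["wrist_force"],np.abs(s["qd"]).max())
np.set_printoptions(precision=4,suppress=True)
f=vision.grab_frame("top"); cv2.imwrite("pics/t6.png",f["color"])
a,t,y=meas(f); print(a)
for i in t+y: print("tab/yel",np.array(i))
E
```

```text
time_s: 10.35
ee_pos: [0.4114, 0.4279, 0.2797]
tcp_rot: [3.135, 0.018, 2.869]
wrist_force: [0.4, 0.2, 0.0]
width: -0.0001
[0.3606857  0.19036503 0.00645815] 0.007727491219812145
[0.5496 0.0377 0.1241]
tab/yel [  0.6651  -0.0228  12.       0.1304 -27.6428]
tab/yel [ 0.6125  0.1516 16.      0.1301 61.1398]
tab/yel [  0.4331   0.0986   8.       0.1315 152.3954]
tab/yel [   0.3903   -0.011    89.        0.1666 -163.0276]
```

View pics/t6.png

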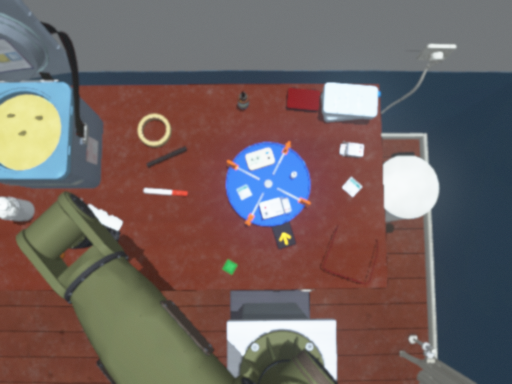

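```bash
python3 -c "
from cell import bot
print(bot.finish_job())"
```

```text
the job is handed in; nothing more can be done
None
```

I pushed the carousel about 119° clockwise by one orange tab with the fingers shut. I then backed the arm clear and handed the job in at about 10.5 s of the 64 s allowed; no verdict was reported.

- **Alignment:** The tray stands within about 0.5° of the arrow line. The carton, flap included, spans -43 to +43 mm about that line, so its centre is within about 1 mm.
- **Rest of the scene:** The carton, logger, vial and swab appear upright on the tray in the last pictures. Both markers look unmoved. The forces read while pushing stayed under about 2 N.
- **One unclear reading:** The first retreat stopped close to the cool box with about 1.3 N at the wrist. I moved the gripper clear and saw 0.4 N before handing in. I did not confirm whether it had touched the box.
- **Small disagreement:** The four tab angles scattered by about 1° either way. In the last picture only three of the tabs were detected.

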